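# Lock the grinding slide with its index pin

## Robot

A 6-joint arm with a two-finger parallel gripper is mounted at the origin on the work surface. World frame = base frame: x ahead of the robot, y to its left, z up, the work surface at z = 0. Lengths are in mm, angles in rad, forces in N, time in s.
With the tool pointing down it reaches from about 350 to 775 mm from the base axis. Payload 7.3 kg.
Tool frame: the origin (TCP) lies at the very end of the fingers, on their centre line; the grasp point (between the pads) lies 19 mm behind it; z points along the fingers, y is the line along which they close (so a half turn about z gives the same grasp; the last joint's range is limited). The gripper opens to 92 mm and grips with 3 to 60 N. Pads are 19 mm wide; open, the fingers measure 130 mm over their backs; the gripper's body (75 mm by 190 mm) begins 47 mm behind the grasp point.
Start: joints at [1.151, 0.342, 1.524, -0, 1.275, -0.146], TCP at [141.94, 505.468, 226.741] pointing down, gripper open.
Joint ranges: [-2.53, 2.53], [-0.77, 2.02], [0.04, 2.7], [-1, 4.14], [0.28, 2.66], [-3.11, 3.11]. Speed limits (rad/s): [2.57, 2.57, 3.14, 3.14, 3.14, 3.14].

## Interface

Orientations are given as [roll, pitch, yaw] about the fixed x, y, z axes, in that order (R = Rz(yaw) Ry(pitch) Rx(roll)).
In Python, from plant import get_obs, capture, close_job gives the robot as it stands. The module is installed in compiled form; this text tells all that it offers.
- The arm moves only by the shell command python3 -m handwheel 'ROWS'. ROWS is JSON, a list of rows, each a list of 3 entries, a list of its own where there are three numbers: the turn, a rotation vector about the tool's x, y, z in degrees, then the shift along the tool's x, y, z in m, then the opening, from 0 (shut) to 1 (fully open). A call has 1 to 12 rows; each row is the pose to reach, as a shift and turn from the pose commanded when the call began, along the tool's axes at that moment; what a row does not reach only later rows make up. A row lasts 1/10 s, in which the tool goes at most 50 mm and 8.59 degrees, less where a joint would pass 70% of its speed; a pose out of reach is approached as far as the arm can. A call with a gripper value outside its range is refused whole. The fingers move at their own pace and stop on an object; the grip force is fixed at half the most. Time passes only in rows, so rows that repeat a pose let the fingers close. It gives the time, the measured TCP pose, the force, the opening and the grip force at its end, in the units of the state.
- get_obs(): the state, without advancing time (a new reading comes with each control period).
- capture(name): name is "side" or "top"; returns a dict with "image" (384x512x3 uint8, red, green, blue), "depth" (384x512 float32, mm along the optical axis (not along the pixel's ray), 0 where there is no reading), "fx", "fy", "cx", "cy" (pixels), "camera_from_world" (4x4, takes a point from world to camera coordinates). Camera axes: x right, y down, z forward; pixel columns grow to the right and rows downward; lengths in mm; the calibration is good to about 2 mm. A picture is of the moment at which its call begins.
- close_job(): hands the job in; it is judged then, once.
The state is a dict: "time": time; "joint_positions": joint angles; "dq": joint speeds; "tau": joint torques, N m; "tool_pos": TCP position; "tcp_rot": TCP orientation; "contact_force": force on the tool from outside, world axes, zero at the start; "moment": the same for the moment, N m; "grip_width": finger opening in mm; "finger_force": force on a finger pad.
Only numpy, scipy, OpenCV 4.12 (cv2) and the standard library are available. Lean on these libraries where they do the work, as an engineer would, in place of code of your own. Each camera call takes 0.05 s, during which the arm holds its last target. There are 200 camera calls.

## Task

Slide the green carriage with the black handle home against the red stop of the grinding slide, so that its hole lies over the hole in the bed. Then take the brass-headed pin from the wooden rack and push it down through both holes, fully home with its collar resting on the carriage, and let go of it.

Things in the scene. Friction and masses are not known exactly. Their poses are not given: they have to be found in the camera images.
- handle (a point): Middle of the upright black handle on the green carriage, 80 mm above the table: 24 mm across, 40 mm tall, its foot 10 mm above the carriage's top face (55 mm). The carriage slides along this point's y axis (level; yaw varies) with about 2 N of friction and stays where left; the red stop ends its travel in +y. x points across the slide, z up.
- carriage_hole (a point): Mouth of the 24 mm round hole through the green carriage (70 x 160 mm, 14 mm thick), on its top face 55 mm above the table, 90 mm from the handle's axis in +y. Axes as the handle's. It starts 35 to 70 mm short of the bed's hole in y and lies right over it when the carriage meets the stop.
- bed_hole (a point): Point on the axis of the bed's hole, at the height of the carriage's top face (55 mm). The fixed dark steel bed (110 x 260 mm) is 40 mm thick; its 26 mm hole goes right through, its axis 35 mm before the red stop. Side rails and stop are flush with the carriage's top. Axes as the handle's; +y points to the stop.
- brass_pin: Brass-headed pin, about 0.2 kg, upright in one of 3 holes, 75 mm apart, in a dark wooden rack 52 mm tall; the other two pins have black and blue heads. Origin: axis, underside of collar (on the rack's top). Above it: collar 40 mm across, 4 thick; head 24 across up to 40. Below: shank 14 across, 45 long, last 10 tapered to 6. z up; at the start y runs along the row, x across it.
Not all that is in view belongs to the job. There is more than one size of the brass_pin; the job needs the largest.

How it is judged (in metres and radians):
On the way, in this order (a step that is already met when the one before it is completed fails the run):
1. the carriage is home: its hole lies over the bed's hole, within 10 mm (horizontal distance between carriage_hole and bed_hole below 0.01 m), for 0.2 s.
2. the brass-headed pin stands through both holes, its collar down on the carriage (horizontal distance between brass_pin and bed_hole below 0.012 m and z of brass_pin in the frame of bed_hole below 0.006 m and angle between brass_pin's own z axis and vertical below 0.18 rad), for 0.2 s.
At the end, for the whole second after the job is handed in: The carriage's hole lies over the bed's hole (within 12 mm), and the brass-headed pin stands at rest through both, upright within 10 degrees, on the bed hole's axis within 12 mm, its collar's underside no more than 6 mm above the carriage's top (all of step 2 and horizontal distance between carriage_hole and bed_hole below 0.012 m and linear speed of brass_pin below 0.02 m/s); the robot touches nothing.
It also fails if it takes over 51 s, if anything falls off the work surface, if the arm or the gripper's body presses on something with over 40 N, if the wrist force passes 120 N, or if a joint passes its speed limit or range.

## Working session

There is one attempt and no reset: what is moved stays moved. The work goes in short steps, Python scripts to look and compute and a shell command to move; the robot and the scene stay as the last step left them, time stands still between calls to the robot, and variables do not carry over. Pictures are saved under pics/ and viewed, at most 10 in all, crops included, and the job is handed in when it is done.

```bash
mkdir -p pics
cat > h.py <<'E'
import numpy as np, cv2
from plant import get_obs, capture
def cap(name):
    c=capture(name); np.savez(f'{name}.npz',**c); return c
def load(name): return dict(np.load(f'{name}.npz'))
def cloud(c):
    d=c['depth'].astype(float); v,u=np.mgrid[:d.shape[0],:d.shape[1]]
    P=np.stack([(u-c['cx'])/c['fx']*d,(v-c['cy'])/c['fy']*d,d],-1)
    T=np.linalg.inv(c['camera_from_world']); W=P@T[:3,:3].T+T[:3,3]; W[d==0]=np.nan
    return W
def atz(c,u,v,z):
    T=np.linalg.inv(c['camera_from_world']); r=T[:3,:3]@[(u-c['cx'])/c['fx'],(v-c['cy'])/c['fy'],1]
    return T[:3,3]+r*(z-T[2,3])/r[2]
E
python3 - <<'E'
from h import *
for n in('top','side'):
    c=cap(n); cv2.imwrite(f'pics/{n}0.png',cv2.cvtColor(c['image'],cv2.COLOR_RGB2BGR))
    print(n,np.linalg.inv(c['camera_from_world']).round(2).tolist(),c['fx'])
print(get_obs())
E
```

```text
top [[0.02, -0.99, 0.17, 308.78], [-1.0, -0.02, -0.01, -12.41], [0.01, -0.17, -0.99, 1160.85], [0.0, 0.0, 0.0, 1.0]] 422.53014111317185
side [[-0.99, -0.1, 0.11, 413.09], [-0.15, 0.65, -0.74, 566.07], [-0.0, -0.75, -0.66, 612.28], [0.0, 0.0, 0.0, 1.0]] 393.1567327917344
{'time': 0.1, 'joint_positions': array([ 1.15098311e+00,  3.42628549e-01,  1.52497078e+00,  5.66749249e-06,
        1.27537967e+00, -1.45984787e-01]), 'dq': array([-0.00130162, -0.00301194, -0.00072286,  0.00079201,  0.00176244,
       -0.00136862]), 'tau': array([ 5.60263543e-04, -4.32004809e+01, -2.44693512e+01,  7.18344119e-02,
        5.26060991e-02, -1.64711628e-05]), 'tool_pos': array([141.78274486, 505.0978411 , 226.10996595]), 'tcp_rot': array([-3.14022184e+00, -2.07029675e-04,  2.86776243e+00]), 'contact_force': array([ 0.31669704, -0.27848361,  0.39855436]), 'moment': array([-0.00893252, -0.04228978, -0.01849906]), 'finger_force': 0.0, 'grip_width': 91.95262124226318}
```

View pics/top0.png

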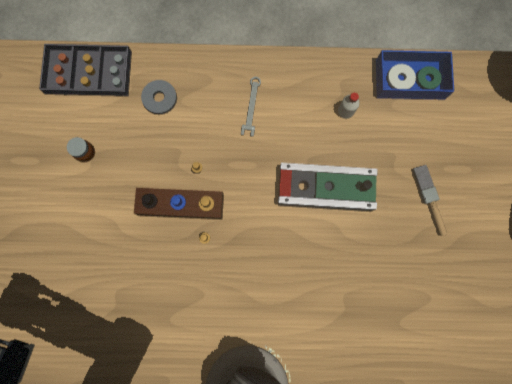

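View pics/side0.png

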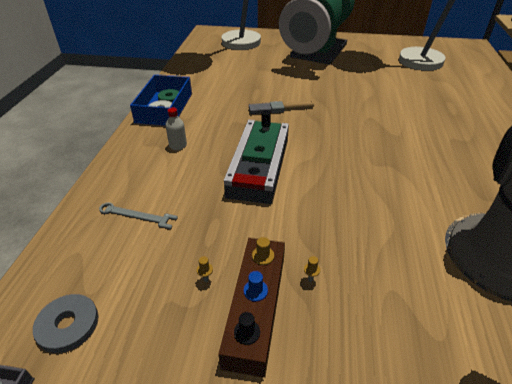

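The brass-headed candidates in the top view are (206,203) in the rack and two small loose ones at (196,168) and (204,237). The rack pin fits: it is the largest and stands in the wooden rack. The slide has its red stop at (286,183), bed hole at (304,185), carriage hole at about (330,185) and handle at about (364,185). I'll measure these and check the choice in a crop.

Run:
```python
from h import *
c=load('top'); W=cloud(c); im=c['image']; hsv=cv2.cvtColor(im,cv2.COLOR_RGB2HSV)
b=cv2.cvtColor(im,cv2.COLOR_RGB2BGR)
cv2.imwrite('pics/crop1.png',cv2.resize(b[145:255,125:385],None,fx=3,fy=3,interpolation=cv2.INTER_CUBIC))
def sub(u0,u1,v0,v1):
    m=np.zeros(im.shape[:2],bool); m[v0:v1,u0:u1]=1; return m
g=(abs(hsv[...,0].astype(int)-75)<20)&(hsv[...,1]>80)&sub(300,385,160,212)
r=((hsv[...,0]<8)|(hsv[...,0]>172))&(hsv[...,1]>150)&sub(275,300,160,212)
w=(hsv[...,1]<40)&(hsv[...,2]>150)&sub(272,385,155,215)
for n,m in(('green',g),('red',r),('white',w)):
    v,u=np.nonzero(m); print(n,len(u),u.mean(),v.mean(),np.nanmedian(W[m][:,2]), cv2.minAreaRect(np.array([atz(c,a,d,55)[:2] for a,d in zip(u,v)],np.float32)))
# heights over 64 in carriage -> handle ; pins
Z=W[...,2]
for n,s,lo in(('handle',sub(340,385,165,205),85),('pinR',sub(192,222,188,218),75),('loose1',sub(185,205,155,178),15),('loose2',sub(195,212,228,246),15)):
    m=s&(Z>lo); p=W[m]; print(n,m.sum(),p.min(0),p.max(0),np.median(p,0))
m=sub(130,230,180,225)&(Z>40)&(Z<56)
print('rack',cv2.minAreaRect(W[m][:,:2].astype(np.float32)))
print('bedhole',atz(c,304,185.5,55),'carhole',atz(c,330,185.5,55))
```

```text
green 3 347.6666666666667 189.0 56.42270041080292 ((518.0231323242188, -255.81024169921875), (37.49681854248047, 3.6841626167297363), 86.99034118652344)
red 247 285.0161943319838 182.51821862348177 54.99825649969614 ((532.9077758789062, -90.18417358398438), (27.744409561157227, 66.43655395507812), 86.57048034667969)
white 1198 327.55843071786313 185.69282136894824 55.29593273545902 ((527.61669921875, -205.3088836669922), (258.45751953125, 110.18424224853516), 87.49951934814453)
handle 82 [ 510.92785018 -307.55813725   85.6499254 ] [ 533.90742896 -285.80135207  110.09217155] [ 520.59660617 -295.49511308  104.15128166]
pinR 74 [460.3558364  106.55583031  78.42479119] [483.83398224 129.67513218  96.74237183] [470.66666819 117.05929737  91.59430404]
loose1 94 [560.22003826 135.47870572  31.22617796] [588.88951718 162.86296303  66.72381559] [570.91511347 147.88191159  41.60319815]
loose2 99 [369.07810563 108.83594388  33.49740513] [395.75893732 135.47996532  67.43554136] [380.7855122  119.30040151  39.10013023]
rack ((474.10260009765625, 193.00796508789062), (230.27272033691406, 70.94481658935547), 88.50398254394531)
bedhole [ 525.71375832 -140.92412207   55.        ] carhole [ 527.11030843 -210.49207625   55.        ]
```

View pics/crop1.png

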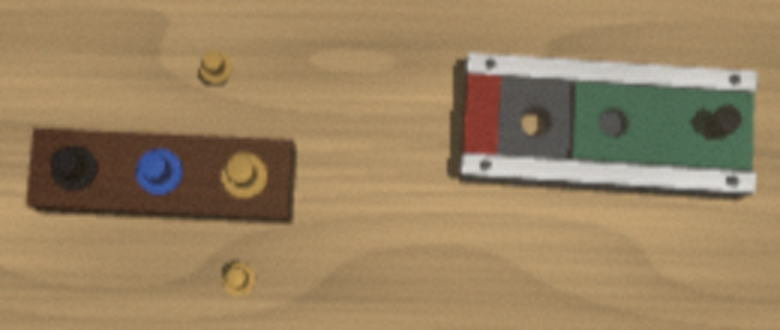

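Crop: the brass pin in the rack (crop 244,174) has the biggest collar and head. The loose ones at (213,68) and (238,276) are smaller, so they are decoys. Next I compute the targets.

```bash
cat >> h.py <<'E'
from scipy.spatial.transform import Rotation as R
def to(pos,yaw=None):
    o=get_obs(); r=R.from_euler('xyz',o['tcp_rot'])
    s=r.inv().apply(np.array(pos)-o['tool_pos'])/1000
    t=None if yaw is None else np.degrees((r.inv()*R.from_euler('xyz',[np.pi,0,yaw])).as_rotvec()).round(2)
    print('shift',s.round(4),'turn',t,'t',o['time'],'tcp',o['tool_pos'].round(1),'rpy',o['tcp_rot'].round(4))
E
python3 - <<'E'
from h import *
c=load('top'); W=cloud(c); Z=W[...,2]
print('bed',atz(c,303,185.7,40),'car',atz(c,329,186,55),'handle',atz(c,367.3,184.3,100),'pin',atz(c,207,202.3,92),atz(c,206,203.7,56))
for s,(u0,u1,v0,v1),lo in(('h',(355,378,170,200),97),('p',(192,222,188,218),88)):
    p=W[v0:v1,u0:u1].reshape(-1,3); p=p[p[:,2]>lo]; print(s,len(p),(p.min(0)+p.max(0))/2,p.max(0)-p.min(0))
c=load('side'); W=cloud(c)
for s,(u0,u1,v0,v1),lo in(('h',(255,280,105,135),97),('p',(250,275,232,262),88)):
    p=W[v0:v1,u0:u1].reshape(-1,3); p=p[p[:,2]>lo]; print(s,len(p),(p.min(0)+p.max(0))/2,p.max(0)-p.min(0))
for n,u,v,z in (('car',259,148,55),('bed',253,171,40),('pin',264,240,92)): print(n,atz(c,u,v,z))
to([471,117,200],1.527); to([520,-297,140],1.527)
E
```

```text
bed [ 528.05076158 -139.95804887   40.        ] car [ 525.69586421 -207.80045283   55.        ] handle [ 523.29219741 -298.46303942  100.        ] pin [469.76757593 111.48996195  92.        ] [471.40394086 118.15299597  56.        ]
h 71 [ 522.41763957 -296.81759922  103.58726991] [22.97957878 21.48107607 13.00980328]
p 67 [472.09490932 118.11548125  92.38144016] [23.47814583 23.11930187  8.72186334]
h 55 [ 520.59302323 -300.17646276  102.18339101] [21.08724067 22.45329307 10.15569985]
p 121 [471.209424   115.86503491  91.72609445] [22.14551384 21.91793381  7.13166481]
car [ 525.59613537 -211.88750625   55.        ]
bed [ 529.20647762 -139.68045939   40.        ]
pin [469.74834988 112.0645857   92.        ]
shift [-0.4219 -0.2846  0.0264] turn [-7.000e-02  4.000e-02  7.682e+01] t 0.1 tcp [141.8 505.1 226.1] rpy [-3.1402e+00 -2.0000e-04  2.8678e+00]
shift [-0.581  -0.6698  0.0869] turn [-7.000e-02  4.000e-02  7.682e+01] t 0.1 tcp [141.8 505.1 226.1] rpy [-3.1402e+00 -2.0000e-04  2.8678e+00]
```

```bash
python3 -m handwheel '[[[0,0,8],[-0.05,-0.03,0],1],[[0,0,16],[-0.09,-0.06,0],1],[[0,0,24],[-0.13,-0.09,0],1],[[0,0,32],[-0.17,-0.12,0],1],[[0,0,40],[-0.21,-0.15,0.005],1],[[0,0,48],[-0.25,-0.18,0.01],1],[[0,0,56],[-0.29,-0.2,0.015],1],[[0,0,64],[-0.33,-0.23,0.02],1],[[0,0,72],[-0.37,-0.26,0.025],1],[[0,0,76.8],[-0.42,-0.285,0.026],1],[[0,0,76.8],[-0.42,-0.285,0.026],1]]'
python3 -c "
from h import *
to([522,-298,140],1.527)"
```

```text
time: 1.2
tool_pos: [472.1, 114.0, 200.1]
tcp_rot: [3.141, 0.001, 1.521]
contact_force: [-1.2, 0.6, 0.0]
grip_width: 91.8
finger_force: 0.0
shift [-0.4089  0.0703  0.0605] turn [ 0.05  0.05 -0.35] t 1.2 tcp [472.1 114.  200.1] rpy [3.1407e+00 9.0000e-04 1.5209e+00]
```

```bash
python3 -m handwheel '[[[0,0,0],[-0.05,0.01,0],1],[[0,0,0],[-0.1,0.02,0.01],1],[[0,0,0],[-0.145,0.03,0.02],1],[[0,0,0],[-0.19,0.035,0.025],1],[[0,0,0],[-0.235,0.04,0.03],1],[[0,0,0],[-0.28,0.05,0.04],1],[[0,0,0],[-0.325,0.06,0.05],1],[[0,0,0],[-0.37,0.065,0.055],1],[[0,0,0],[-0.41,0.07,0.06],1],[[0,0,0],[-0.41,0.07,0.06],1],[[0,0,0],[-0.41,0.07,0.06],1]]'
python3 - <<'E'
from h import *
to([522,-298,68],1.527)
E
```

```text
time: 2.3
tool_pos: [520.9, -294.8, 139.9]
tcp_rot: [-3.14, -0.002, 1.527]
contact_force: [-0.1, 0.1, 0.4]
grip_width: 91.8
finger_force: 0.0
shift [-0.0033  0.0013  0.0719] turn [-0.08 -0.09 -0.02] t 2.3 tcp [ 520.9 -294.8  139.9] rpy [-3.1402e+00 -1.6000e-03  1.5267e+00]
```

```bash
python3 -m handwheel '[[[0,0,0],[-0.003,0.001,0.03],1],[[0,0,0],[-0.003,0.001,0.06],1],[[0,0,0],[-0.003,0.001,0.072],1],[[0,0,0],[-0.003,0.001,0.072],1],[[0,0,0],[-0.003,0.001,0.072],0.2],[[0,0,0],[-0.003,0.001,0.072],0.2],[[0,0,0],[-0.003,0.001,0.072],0.15],[[0,0,0],[-0.003,0.001,0.072],0.15],[[0,0,0],[-0.003,0.001,0.072],0.15],[[0,0,0],[-0.003,0.001,0.072],0.15]]'
python3 - <<'E'
from h import *
o=get_obs();print(o['contact_force'],o['grip_width'],o['finger_force']); to([525,-228,68],1.527)
E
```

```text
time: 3.3
tool_pos: [522.3, -298.3, 68.9]
tcp_rot: [3.141, 0.0, 1.527]
contact_force: [0.5, -0.3, 0.5]
grip_width: 48.7
finger_force: 0.0
[ 0.50477199 -0.33406579  0.50695413] 48.677835690240485 0.0
shift [ 0.0703 -0.0003  0.0009] turn [0.01 0.   0.01] t 3.3 tcp [ 522.3 -298.3   68.9] rpy [3.1413e+00 1.0000e-04 1.5272e+00]
```

```bash
python3 -m handwheel '[[[0,0,0],[0,0,0],0.15],[[0,0,0],[0,0,0],0.15],[[0,0,0],[0,0,0],0.15],[[0,0,0],[0,0,0],0.15],[[0,0,0],[0,0,0],0.15],[[0,0,0],[0,0,0],0.15]]'
```

```text
time: 3.9
tool_pos: [523.3, -298.3, 68.7]
tcp_rot: [3.139, 0.0, 1.527]
contact_force: [5.3, -0.6, -2.1]
grip_width: 23.9
finger_force: 30.0
```

```bash
python3 -m handwheel '[[[0,0,0],[0.01,0,0],0.15],[[0,0,0],[0.02,0,0],0.15],[[0,0,0],[0.03,0,0],0.15],[[0,0,0],[0.04,0,0],0.15],[[0,0,0],[0.05,0,0],0.15],[[0,0,0],[0.058,0,0],0.15],[[0,0,0],[0.062,0,0],0.15],[[0,0,0],[0.062,0,0],0.15]]'
python3 - <<'E'
from h import *
c=cap('top'); cv2.imwrite('pics/t2.png',cv2.resize(cv2.cvtColor(c['image'],cv2.COLOR_RGB2BGR)[145:225,265:395],None,fx=5,fy=5,interpolation=cv2.INTER_CUBIC))
E
```

```text
time: 4.7
tool_pos: [526.2, -235.7, 68.7]
tcp_rot: [3.139, 0.0, 1.528]
contact_force: [6.9, 0.8, -4.0]
grip_width: 23.4
finger_force: 30.0
```

Not at the stop yet, so I creep on.

```bash
python3 -m handwheel '[[[0,0,0],[0.003,0,0],0.15],[[0,0,0],[0.005,0,0],0.15],[[0,0,0],[0.006,0,0],0.15],[[0,0,0],[0.006,0,0],0.15]]'; python3 -m handwheel '[[[0,0,0],[0.001,0,0],0.15],[[0,0,0],[0.002,0,0],0.15],[[0,0,0],[0.002,0,0],0.15]]'
```

```text
time: 5.15
tool_pos: [526.4, -230.9, 68.7]
tcp_rot: [3.139, 0.002, 1.528]
contact_force: [6.1, -2.8, -4.5]
grip_width: 23.3
finger_force: 30.0
time: 5.45
tool_pos: [526.5, -230.9, 68.7]
tcp_rot: [3.138, 0.004, 1.527]
contact_force: [4.8, -10.9, -6.9]
grip_width: 23.1
finger_force: 30.0
```

```bash
python3 -m handwheel '[[[0,0,0],[-0.001,0,0],0.15],[[0,0,0],[-0.002,0,0],0.8],[[0,0,0],[-0.002,0,0],0.8],[[0,0,0],[-0.002,0,0],0.8],[[0,0,0],[-0.002,0,0],0.8],[[0,0,0],[-0.002,0,-0.04],0.9],[[0,0,0],[-0.002,0,-0.08],1],[[0,0,0],[0.02,0,-0.11],1],[[0,0,0],[0.05,0.01,-0.11],1],[[0,0,0],[0.1,0.01,-0.11],1],[[0,0,0],[0.15,0.02,-0.11],1],[[0,0,0],[0.2,0.03,-0.11],1]]'
python3 -m handwheel '[[[0,0,0],[0.04,0.01,0],1],[[0,0,0],[0.08,0.01,0],1],[[0,0,0],[0.11,0.01,0],1],[[0,0,0],[0.14,0.01,0],1],[[0,0,0],[0.14,0.01,0],1],[[0,0,0],[0.14,0.01,0],1]]'
python3 - <<'E'
from h import *
for n,(u0,v0) in (('top',(125,145)),('side',(200,100))):
    c=cap(n); W=cloud(c); cv2.imwrite(f'pics/{n}3.png',cv2.resize(cv2.cvtColor(c['image'],cv2.COLOR_RGB2BGR)[v0:v0+(110 if n=="top" else 180),u0:u0+(260 if n=="top" else 180)],None,fx=3,fy=3,interpolation=cv2.INTER_CUBIC))
to([471.5,117,120],1.527)
E
```

```text
time: 6.65
tool_pos: [563.3, -29.9, 179.0]
tcp_rot: [3.141, -0.0, 1.527]
contact_force: [-0.5, -1.2, 0.1]
grip_width: 91.8
finger_force: 0.0
time: 7.25
tool_pos: [579.2, 108.2, 178.6]
tcp_rot: [-3.141, 0.0, 1.529]
contact_force: [0.1, -0.1, -0.2]
grip_width: 92.1
finger_force: 0.0
shift [ 0.0053 -0.1083  0.0587] turn [-0.01  0.02 -0.01] t 7.35 tcp [579.5 106.9 178.7] rpy [-3.1414e+00  3.0000e-04  1.5268e+00]
```

View pics/top3.png

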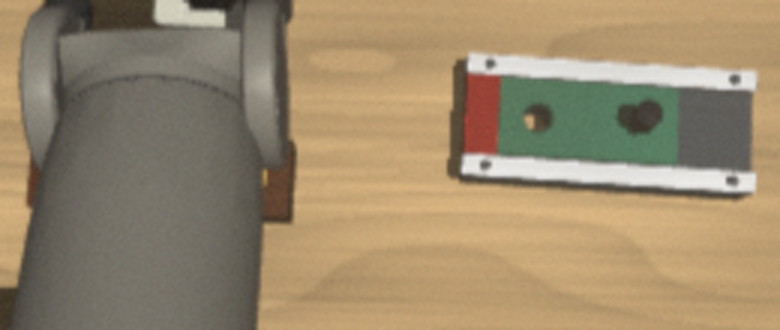

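View pics/side3.png

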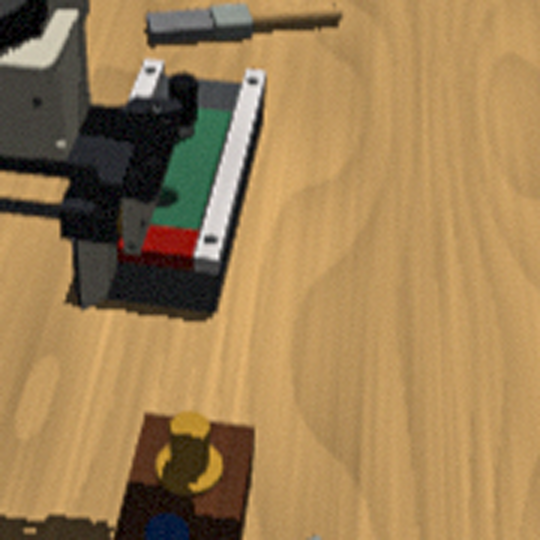

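Carriage sits against the red stop, its hole at top pixel (304,184.3). I'll refine the pin's position with a silhouette fit on the first pictures, and the hole's from the rails, the stop and the hole pixel.

```bash
cat > fit.py <<'E'
from h import *
from scipy.optimize import minimize
def proj(c,P):
    T=c['camera_from_world']; p=np.asarray(P)@T[:3,:3].T+T[:3,3]
    return np.c_[c['fx']*p[:,0]/p[:,2]+c['cx'],c['fy']*p[:,1]/p[:,2]+c['cy']]
a=np.linspace(0,2*np.pi,48); K=8
def sil(c,x,y,z,parts,box):
    m=np.zeros(((box[3]-box[2])*K,(box[1]-box[0])*K),np.uint8)
    for r,z0,z1 in parts:
        P=np.concatenate([np.c_[x+r*np.cos(a),y+r*np.sin(a),0*a+z+q] for q in(z0,z1)])
        h=cv2.convexHull(((proj(c,P)-[box[0]-.5,box[2]-.5])*K).astype(np.int32)); cv2.fillConvexPoly(m,h,255)
    return cv2.resize(m,None,fx=1/K,fy=1/K,interpolation=cv2.INTER_AREA)/255.
def fit(c,mask,box,x0,z,parts):
    M=mask[box[2]:box[3],box[0]:box[1]].astype(float)
    r=minimize(lambda p:abs(sil(c,p[0],p[1],z,parts,box)-M).sum(),x0,method='Nelder-Mead',options={'initial_simplex':[x0,[x0[0]+5,x0[1]],[x0[0],x0[1]+5]]})
    return r.x.round(1),round(r.fun,1),M.sum()
PIN=[(20,0,4),(12,4,40)]
def yel(bgr):
    h=cv2.cvtColor(bgr,cv2.COLOR_BGR2HSV); return (abs(h[...,0].astype(int)-21)<6)&(h[...,1]>150)
E
python3 - <<'E'
from fit import *
for n,box in(('top',(190,224,186,220)),('side',(245,282,230,268))):
    c=load(n); print(n,fit(c,yel(cv2.imread(f'pics/{n}0.png')),box,[471,117],52,PIN))
c=load('top'); im=c['image']; h=cv2.cvtColor(im,cv2.COLOR_RGB2HSV)
box=(296,313,176,194); H=np.zeros(im.shape[:2],bool)
g=(abs(h[...,0].astype(int)-75)<20)&(h[...,1]>80); H=~g; H[:,:298]=0
H[:,312:]=0
print('hole',fit(c,H,(298,312,177,193),[528,-140],55,[(12,0,0)]))
g2=g.copy(); g2[:, :290]=0; g2[:,360:]=0; g2[:165]=0; g2[210:]=0
m=cv2.morphologyEx(g2.astype(np.uint8),cv2.MORPH_CLOSE,np.ones((5,5)))
v,u=np.nonzero(m); print('carriage',cv2.minAreaRect(np.array([atz(c,a_,b_,55)[:2] for a_,b_ in zip(u,v)],np.float32)))
to([471.5,117,120],1.527)
E
```

```text
top (array([538.8,  35.8]), np.float64(0.0), np.float64(0.0))
side (array([471.7, 114.9]), np.float64(45.7), np.float64(445.0))
hole (array([ 533., -145.]), np.float64(159.9), np.float64(224.0))
carriage ((499.1231994628906, -234.20394897460938), (0.0, 0.0), 0.0)
shift [ 0.0053 -0.1083  0.0587] turn [-0.01  0.02 -0.01] t 7.35 tcp [579.5 106.9 178.7] rpy [-3.1414e+00  3.0000e-04  1.5268e+00]
```

Run:
```python
from fit import *
b=cv2.imread('pics/top0.png'); h0=cv2.cvtColor(b,cv2.COLOR_BGR2HSV)
c=load('top'); h=cv2.cvtColor(c['image'],cv2.COLOR_RGB2HSV)
print(h0[203,196:220].tolist()); print(h[184,296:314].tolist())
```

```text
[[12, 140, 84], [11, 132, 91], [15, 133, 111], [19, 141, 164], [20, 134, 143], [19, 144, 151], [19, 145, 167], [20, 141, 173], [19, 143, 176], [20, 142, 181], [19, 142, 185], [20, 142, 180], [18, 144, 159], [18, 135, 98], [18, 134, 118], [19, 139, 172], [19, 140, 178], [19, 140, 168], [14, 139, 99], [12, 125, 90], [13, 135, 89], [12, 135, 87], [12, 127, 88], [12, 135, 89]]
[[65, 66, 119], [64, 67, 118], [59, 57, 120], [32, 61, 125], [18, 99, 182], [17, 101, 191], [17, 100, 179], [17, 96, 101], [18, 78, 82], [18, 76, 74], [17, 60, 68], [23, 69, 67], [35, 45, 74], [60, 59, 100], [64, 68, 117], [66, 64, 124], [66, 69, 122], [66, 67, 122]]
```

Run:
```python
from fit import *
c=load('top'); b=cv2.imread('pics/top0.png'); h=cv2.cvtColor(b,cv2.COLOR_BGR2HSV)
m=(h[...,0]>=16)&(h[...,0]<26)&(h[...,1]>110)&(h[...,2]>85)
print('pin top',fit(c,m,(192,218,192,216),[471,117],52,PIN))
h=cv2.cvtColor(c['image'],cv2.COLOR_RGB2HSV); g=(h[...,0]>50)&(h[...,0]<85)&(h[...,1]>50)
H=~g|(h[...,2]<95)
print('hole',fit(c,H,(297,311,177,192),[528,-140],55,[(12,0,0)]))
g2=np.zeros(g.shape,np.uint8); g2[165:210,285:365]=g[165:210,285:365]
g2=cv2.morphologyEx(g2,cv2.MORPH_OPEN,np.ones((3,3)))
v,u=np.nonzero(g2); print('carriage',cv2.minAreaRect(np.array([atz(c,a_,b_,55)[:2] for a_,b_ in zip(u,v)],np.float32)))
```

```text
pin top (array([473.4, 118.7]), np.float64(17.3), np.float64(198.0))
hole (array([ 530.1, -140. ]), np.float64(15.1), np.float64(79.0))
carriage ((528.2567749023438, -186.1536407470703), (157.68417358398438, 68.01278686523438), 87.2734375)
```

```bash
python3 -m handwheel '[[[0,0,0],[0.01,-0.04,0],1],[[0,0,0],[0.01,-0.08,0.01],1],[[0,0,0],[0.01,-0.107,0.03],1],[[0,0,0],[0.01,-0.107,0.05],1],[[0,0,0],[0.01,-0.107,0.05],1],[[0,0,0],[0.01,-0.107,0.05],1]]'
python3 - <<'E'
from h import *
to([472.3,117,62],1.527)
E
```

```text
time: 7.95
tool_pos: [473.8, 121.6, 129.2]
tcp_rot: [3.141, -0.0, 1.526]
contact_force: [0.6, -1.0, 0.4]
grip_width: 91.8
finger_force: 0.0
shift [-0.0047 -0.0013  0.0672] turn [ 0.03 -0.   -0.06] t 7.95 tcp [473.8 121.6 129.2] rpy [ 3.141e+00 -1.000e-04  1.526e+00]
```

```bash
python3 -m handwheel '[[[0,0,0],[-0.0045,-0.001,0],1],[[0,0,0],[-0.0045,-0.001,0.03],1],[[0,0,0],[-0.0045,-0.001,0.055],1],[[0,0,0],[-0.0045,-0.001,0.067],0.1],[[0,0,0],[-0.0045,-0.001,0.067],0.1],[[0,0,0],[-0.0045,-0.001,0.067],0.1],[[0,0,0],[-0.0045,-0.001,0.067],0.1],[[0,0,0],[-0.0045,-0.001,0.067],0.1],[[0,0,0],[-0.0045,-0.001,0.067],0.1],[[0,0,0],[-0.0045,-0.001,0.067],0.1],[[0,0,0],[-0.0045,-0.001,0.067],0.1],[[0,0,0],[-0.0045,-0.001,0.067],0.1]]'
python3 -m handwheel '[[[0,0,0],[0,0,0],0.1],[[0,0,0],[0,0,0],0.1],[[0,0,0],[0,0,0],0.1],[[0,0,0],[0,0,0],0.1]]'
```

```text
time: 9.15
tool_pos: [472.0, 118.0, 61.8]
tcp_rot: [3.141, -0.0, 1.527]
contact_force: [1.4, -0.1, -0.4]
grip_width: 23.9
finger_force: 0.5
time: 9.55
tool_pos: [472.1, 118.0, 61.8]
tcp_rot: [3.141, -0.0, 1.527]
contact_force: [0.9, -0.3, 2.1]
grip_width: 23.4
finger_force: 30.0
```

```bash
python3 -m handwheel '[[[0,0,0],[0,0,-0.02],0.1],[[0,0,0],[0,0,-0.05],0.1],[[0,0,0],[0,0,-0.08],0.1],[[0,0,0],[0,0,-0.1],0.1],[[0,0,0],[-0.03,0.005,-0.1],0.1],[[0,0,0],[-0.07,0.015,-0.1],0.1],[[0,0,0],[-0.11,0.025,-0.1],0.1],[[0,0,0],[-0.15,0.03,-0.1],0.1],[[0,0,0],[-0.19,0.045,-0.1],0.1],[[0,0,0],[-0.22,0.055,-0.1],0.1],[[0,0,0],[-0.25,0.065,-0.1],0.1]]'
python3 - <<'E'
from h import *
o=get_obs(); print(o['grip_width'],o['finger_force']); to([530,-140.7,120],1.527)
E
```

```text
time: 10.65
tool_pos: [525.5, -136.1, 161.0]
tcp_rot: [-3.14, -0.001, 1.527]
contact_force: [0.9, 0.3, -2.1]
grip_width: 23.5
finger_force: 30.0
23.451985613168706 30.00030755996704
shift [-0.0045  0.0047  0.041 ] turn [-0.1  -0.04 -0.02] t 10.65 tcp [ 525.5 -136.1  161. ] rpy [-3.1399e+00 -8.0000e-04  1.5266e+00]
```

```bash
python3 -m handwheel '[[[0,0,0],[-0.003,0.0045,0.02],0.1],[[0,0,0],[-0.003,0.0045,0.04],0.1],[[0,0,0],[-0.003,0.0045,0.04],0.1],[[0,0,0],[-0.003,0.0045,0.04],0.1]]'
python3 - <<'E'
from h import *
c=cap('side'); cv2.imwrite('pics/s4.png',cv2.resize(cv2.cvtColor(c['image'],cv2.COLOR_RGB2BGR)[80:220,190:330],None,fx=4,fy=4,interpolation=cv2.INTER_CUBIC))
to([530,-140.7,120],1.527)
E
```

```text
time: 11.05
tool_pos: [529.9, -137.6, 121.4]
tcp_rot: [-3.14, -0.001, 1.527]
contact_force: [0.6, -0.4, -1.1]
grip_width: 23.3
finger_force: 30.0
shift [-0.0031 -0.0003  0.0022] turn [ 0.01 -0.    0.04] t 11.1 tcp [ 530.5 -137.6  122.2] rpy [ 3.1414 -0.      1.5277]
```

View pics/s4.png

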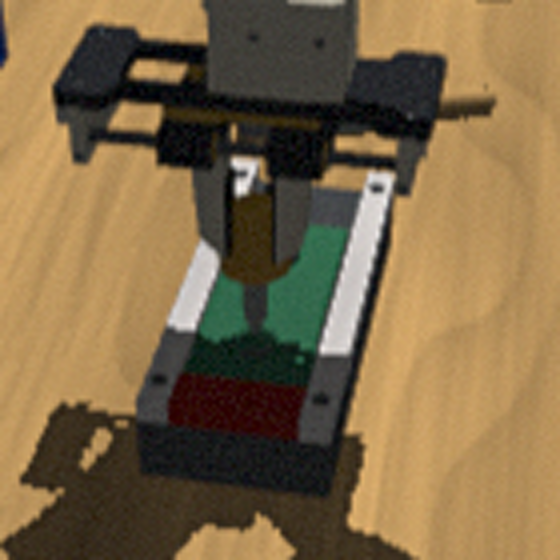

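The pin hangs upright; its tip is at crop (256,328), i.e. image (254,162), just above the hole. I'll check the offset within this one camera.

Run:
```python
from fit import *
c=load('side'); o=get_obs()['tool_pos']; z=o[2]-9.8
print('hole proj',proj(c,[[530,-140.7,55]]),'tip proj',proj(c,[[o[0],o[1],z-45]]),'collar proj',proj(c,[[o[0],o[1]+20,z]]))
print('hole by side0 (carriage hole+travel check): tip from side',atz(c,254,161.5,z-45),'hole from side3',atz(c,255,165,55))
b=c['image'][80:220,190:330].astype(float)
b=np.clip(b[40:110,30:110]*2.5,0,255).astype(np.uint8); cv2.imwrite('pics/s5.png',cv2.cvtColor(cv2.resize(b,None,fx=7,fy=7,interpolation=cv2.INTER_CUBIC),cv2.COLOR_RGB2BGR))
```

```text
hole proj [[252.66880242 165.60866727]] tip proj [[252.203535   162.09784242]] collar proj [[250.53845828 151.10567856]]
hole by side0 (carriage hole+travel check): tip from side [ 526.76253696 -140.45014933   67.41933227] hole from side3 [ 525.02947747 -143.73495768   55.        ]
```

View pics/s5.png

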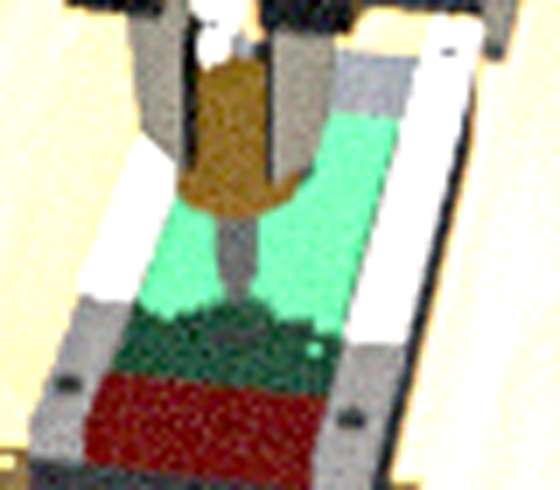

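```bash
python3 -m handwheel '[[[0,0,0],[-0.003,0,0],0.1],[[0,0,0],[-0.003,0,0],0.1],[[0,0,0],[-0.003,0,0.01],0.1],[[0,0,0],[-0.003,0,0.02],0.1],[[0,0,0],[-0.003,0,0.026],0.1],[[0,0,0],[-0.003,0,0.026],0.1]]'
```

```text
time: 11.7
tool_pos: [529.3, -140.4, 94.2]
tcp_rot: [-3.139, -0.001, 1.527]
contact_force: [0.6, 0.8, -2.0]
grip_width: 23.5
finger_force: 30.0
```

```bash
python3 -m handwheel '[[[0,0,0],[0,0,0.01],0.1],[[0,0,0],[0,0,0.018],0.1],[[0,0,0],[0,0,0.025],0.1],[[0,0,0],[0,0,0.027],0.1],[[0,0,0],[0,0,0.027],0.1]]'
```

```text
time: 12.2
tool_pos: [530.0, -140.7, 68.2]
tcp_rot: [-3.141, -0.0, 1.527]
contact_force: [-0.5, -1.0, -1.0]
grip_width: 23.5
finger_force: 30.0
```

```bash
python3 -m handwheel '[[[0,0,0],[0,0,0.001],0.1],[[0,0,0],[0,0,0.003],0.1],[[0,0,0],[0,0,0.0035],0.1],[[0,0,0],[0,0,0.0035],0.1]]'
```

```text
time: 12.6
tool_pos: [530.2, -140.8, 65.2]
tcp_rot: [3.141, -0.0, 1.527]
contact_force: [-0.0, 0.4, -2.0]
grip_width: 23.6
finger_force: 30.0
```

```bash
python3 -m handwheel '[[[0,0,0],[0,0,0.001],0.1],[[0,0,0],[0,0,0.001],0.1],[[0,0,0],[0,0,0.001],0.1]]'; python3 -m handwheel '[[[0,0,0],[0,0,0],0.9],[[0,0,0],[0,0,0],0.9],[[0,0,0],[0,0,0],0.9],[[0,0,0],[0,0,0],0.9],[[0,0,0],[0,0,0],0.9],[[0,0,0],[0,0,0],0.9],[[0,0,0],[0,0,0],0.9],[[0,0,0],[0,0,-0.02],0.9],[[0,0,0],[0,0,-0.06],0.9],[[0,0,0],[0,0,-0.1],1],[[0,0,0],[0.05,0,-0.12],1],[[0,0,0],[0.1,0,-0.12],1]]'; python3 -m handwheel '[[[0,0,0],[0.04,-0.03,0],1],[[0,0,0],[0.08,-0.06,0],1],[[0,0,0],[0.12,-0.09,0],1],[[0,0,0],[0.16,-0.12,0],1],[[0,0,0],[0.16,-0.12,0],1]]'
python3 - <<'E'
from fit import *
c=cap('side'); b=cv2.cvtColor(c['image'],cv2.COLOR_RGB2BGR)
cv2.imwrite('pics/s6.png',cv2.resize(b[80:220,190:330],None,fx=4,fy=4,interpolation=cv2.INTER_CUBIC))
W=cloud(c)[130:180,235:275].reshape(-1,3); p=W[(W[:,2]>85)]; print(len(p),np.median(p,0) if len(p) else 0, np.percentile(p[:,2],95) if len(p) else 0)
E
```

```text
time: 12.9
tool_pos: [530.4, -140.9, 64.8]
tcp_rot: [3.141, 0.0, 1.527]
contact_force: [-1.8, 1.1, 4.6]
grip_width: 23.6
finger_force: 30.0
time: 14.1
tool_pos: [536.1, -45.0, 187.4]
tcp_rot: [3.135, 0.001, 1.524]
contact_force: [1.1, 1.2, -0.4]
grip_width: 91.7
finger_force: 0.0
time: 14.6
tool_pos: [417.7, 124.4, 184.2]
tcp_rot: [-3.14, -0.001, 1.533]
contact_force: [1.0, -0.4, 0.2]
grip_width: 91.6
finger_force: 0.0
1733 [484.02711296 140.49421934 288.47227619] 293.94118189238617
```

View pics/s6.png

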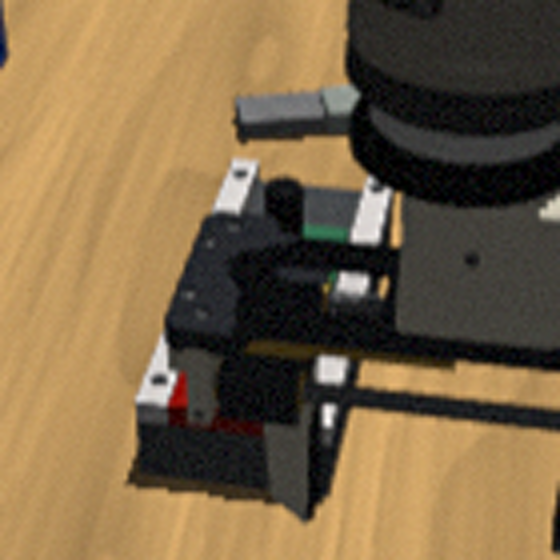

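The gripper hides the pin in the side view, so I check with the top camera.

Run:
```python
from fit import *
c=cap('top'); b=cv2.cvtColor(c['image'],cv2.COLOR_RGB2BGR)
cv2.imwrite('pics/t7.png',cv2.resize(b[150:220,265:395],None,fx=5,fy=5,interpolation=cv2.INTER_CUBIC))
h=cv2.cvtColor(b,cv2.COLOR_BGR2HSV); m=(h[...,0]>=16)&(h[...,0]<26)&(h[...,1]>110)&(h[...,2]>85)
print(fit(c,m,(292,318,172,198),[530,-140],55,PIN))
W=cloud(c)[172:198,292:318].reshape(-1,3); p=W[W[:,2]>85]; print(len(p),np.median(p,0),(p.max(0)+p.min(0))/2)
```

```text
(array([ 530.2, -140.6]), np.float64(38.8), np.float64(144.0))
67 [ 529.18804103 -139.48371743   95.37659401] [ 528.89364735 -140.49131106   94.04866112]
```

View pics/t7.png

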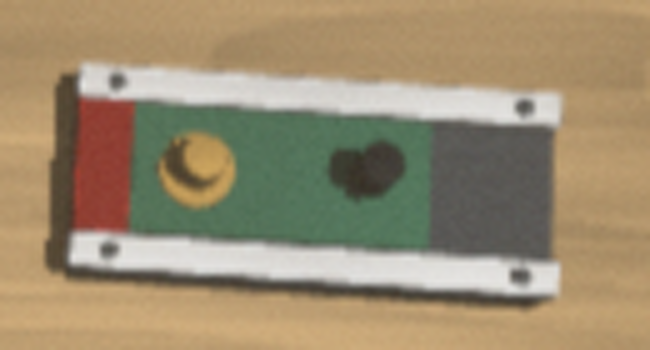

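The carriage is against the stop. The brass pin (crop 197,170) stands upright with its collar flat at (530,-140.6) and its top at about 95 mm. The arm is clear.

```bash
python3 -c "
from plant import close_job
print(close_job())"
```

```text
the job is handed in; nothing more can be done
None
```

The carriage is home against the red stop, the largest brass-headed pin stands through both holes with its collar on the carriage, and the job was handed in after about 15 s with the arm clear; the hand-in returned no verdict.

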